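# Find and mark the balance point of a weighted turning-tool handle

### The job

Find the balance point of the weighted tool handle that lies tipped across the ridge of the blue stand: slide it along over the ridge, without lifting it off, until it rests level and still on the ridge by itself with nothing touching it. Then mark that point by pressing the red-knobbed punch above the ridge firmly down onto the handle, and let the punch spring back up, leaving the handle balanced level and the other things on the bench where they are.

Things in the scene. Friction and masses are not known exactly. Their poses are not given: they have to be found in the camera images.
- ridge (a point): Centre of the crest of the fixed blue stand's steel balancing ridge, 50 mm above the bench. y: the direction in which the handle lies and slides; x: along the ridge; z: up. The crest is a narrow flat, 8 mm wide in y, 32 mm long in x. A blue portal bridges it: 24 mm wide in y, 60 mm in x, posts outside x = +-16 mm, beam 50 to 64 mm above the crest.
- stand: The blue stand; origin on the bench below ridge, same axes. Base plate 110 (x) by 160 (y) by 12 mm. At y = +-60 mm it has rubber stops (12 mm long, tops 9 mm below the crest) that limit tipping to about 0.15 rad, and beside each two aluminium cheeks (inner faces x = +-16 mm, tops 22 mm above the crest) that keep the handle in line with 3 mm play a side.
- handle_mid (a point): Geometric centre of the loose handle: a square bar 200 mm long (its y), 26 mm wide and high, 0.5 to 0.7 kg, dark wood, brass ferrule at +y, black cap at -y. y points as the ridge's. At the start it is tipped, brass end down on the stop there, this centre about 38 to 54 mm to the +y side of the ridge. Hidden fixed ballast puts its balance point 28 mm to the -y side up to 10 mm to the +y side of this centre.
- handle: The same handle; origin at the centre of its underside, same axes, z up when level. Pushed squarely on an end face it slides with a few newtons; 10 to 65 mm towards -y is needed. While a finger presses on the end, friction holds the tilt: whether it balances shows only after backing off. It stays level when its balance point is over the crest, after rocking for up to 4 s; wait till it is still.
- punch: Spring-loaded marking punch in the portal: steel pin, 8 mm diameter, with a red knob (30 mm diameter, 20 mm high) on top; slides straight down. Origin at the pin's lower tip, at rest 10 mm above the top of the level handle. The spring gives about 2 N at the top and 4.5 N when the tip touches; press about 4 N more (8 to 10 N in all) to mark.
- punch_top (a point): Centre of the top face of the punch's red knob, 116 mm above the ridge crest at rest, exactly above it; about 106 mm when the pin touches the level handle. z up.
- oil: Bystander: amber oil bottle, 60 mm diameter, 160 mm high, origin under its centre.
- mug: Bystander: blue mug, 80 mm diameter, 90 mm high, origin under its centre.
- jar: Bystander: clear jar, 72 mm diameter, 90 mm high, origin under its centre.
- stone: Bystander: brown sharpening stone, 70 by 180 by 25 mm, origin under its centre.
- spanner: Bystander: steel wrench lying on the bench, long axis x.
- wheel: Bystander: spare grey grinding wheel lying flat, 150 mm diameter, 25 mm thick, origin under its centre.
- brush: Bystander: bench brush lying on the bench, long axis x.
Mind the look-alikes: they are no part of the job. Of the things that look like the handle, the larger one is meant.

How it is judged:
By the outcome, as a careful person would: the job done as asked, in the order asked, and still so for the second after the job is handed in, with the robot touching nothing.
It also fails if it takes over 72 s, if anything falls off the work surface, if the arm or the gripper's body presses on something with over 40 N, if the wrist force passes 120 N, or if a joint passes its speed limit or range.

### The arm

A 7-joint arm with a two-finger parallel gripper is mounted at the origin on the work surface. World frame = base frame: x ahead of the robot, y to its left, z up, the work surface at z = 0. Lengths are in m, angles in rad, forces in N, time in s.
With the tool pointing down it reaches from about 0.4 to 0.85 m from the base axis. Payload 4.5 kg.
Tool frame: the origin (TCP) lies midway between the tips of the shut fingers; the grasp point (between the pads) lies 19 mm behind it (env.grip_point_offset is the distance from the TCP to the grasp point, in m); z points along the fingers, y is the line along which they close (so a half turn about z gives the same grasp; the last joint's range is limited). The gripper opens to 85 mm and grips with 20 to 120 N. Pads are 22 mm wide; open, the fingers measure 114 mm over their backs; the gripper's body (76 mm by 85 mm) begins 54 mm behind the grasp point. The pads swing forward as they close: fully open they stand 13 mm farther back than shut.
Start: joints at [-1.315, 0.689, -0.195, 1.565, 0.157, 0.902, -0.215], TCP at [0.137, 0.61, 0.231] pointing down, gripper open.
Joint ranges: [-3.01, 3.01], [-0.46, 2.08], [-1.47, 1.51], [0.13, 2.56], [-1, 4.14], [0.04, 2.09], [-2.66, 2.66]. Speed limits (rad/s): [2.57, 2.57, 3.14, 3.14, 3.14, 3.14, 3.14].

### API

Orientations are given as a unit quaternion [w, x, y, z].
In Python, from workcell import env gives the robot as it stands.
- The arm moves only by the shell command python3 -m creep 'ROWS' [FORCE]. ROWS is JSON, a list of rows, each an object of numbers: "dx", "dy", "dz": the shift along the tool's x, y, z in m; "wx", "wy", "wz": the turn, a rotation vector about the tool's x, y, z in rad; "hand": the finger opening in m, from 0 to 0.0854. In form: [{"dx": .., "dy": .., "dz": .., "wx": .., "wy": .., "wz": .., "hand": ..}, ...]. A call has exactly 8 rows; each row shifts and turns the commanded pose from where the row before left it, along the tool's axes as they then stand; what a row does not reach is not made up. A row lasts 1/8 s, in which the tool goes at most 62.5 mm and 10.7 degrees, less where a joint would pass 70% of its speed; a pose out of reach is approached as far as the arm can. A call with a gripper value outside its range is refused whole. The fingers move at their own pace and stop on an object; FORCE is the grip in N (left out, the last holds). Time passes only in rows, so rows that do not move let the fingers close, or fill a call up. It gives the time, the measured TCP pose, the force, the opening and the grip force at its end, in the units of the state.
- env.observe(): the state, without advancing time (a new reading comes with each control period).
- env.camera(name): name is "scene" or "top"; returns (picture, depth): 420x560x3 uint8, blue, green, red; 420x560 float32, m along the optical axis (not along the pixel's ray), 0 where there is no reading.
- env.get_calibration(name): a dict with "mtx" (3x3 intrinsics, pixels), "extrinsics" (4x4, takes a point from camera to world coordinates). Camera axes: x right, y up, looking along -z (the intrinsics and any distortion apply to the point x, -y, -z); pixel columns grow to the right and rows downward; lengths in m; the calibration is good to about 2 mm. A picture is of the moment at which its call begins. get_calibration takes no time and is no camera call.
- env.finish_job(): hands the job in; it is judged then, once.
Trained networks look in the newest picture that a camera, given by its name, has taken for a name from the list of things; names that differ only in an ending like _2 or _b are one class to them, and where a whole thing is asked for, a point or a joint stands for the part that bears it (a point fixed in the world has none). Each returns a list of dicts, best first, with "p" (0 to 1); they miss things now and then, are a little off and sometimes report something else, mostly with a low value. They report only what shows in the picture. A call takes as long as a camera call. They do not tell look-alikes from the thing itself.
- env.search_frame(camera, query): "position" ([x, y, z] in m, in world coordinates, good to about 4 mm: the middle of the surface that is visible of it).
The state is a dict: "time_s": time; "qpos": joint angles; "qd": joint speeds; "effort": joint torques, N m; "ee_pos": TCP position; "tool_rot": TCP orientation; "contact_force": force on the tool from outside, world axes, zero at the start; "ft_torque": the same for the moment, N m; "grip_width": finger opening in m; "grip_force": force on a finger pad.
Only numpy, scipy, OpenCV 4.12 (cv2) and the standard library are available. Lean on these libraries where they do the work, as an engineer would, in place of code of your own. Each camera call takes 0.05 s, during which the arm holds its last target. There are 200 camera calls.

## Working session

There is one attempt and no reset: what is moved stays moved. The work goes in short steps, Python scripts to look and compute and a shell command to move; the robot and the scene stay as the last step left them, time stands still between calls to the robot, and variables do not carry over. Pictures are saved under pics/ and viewed, at most 10 in all, crops included, and the job is handed in when it is done.

```bash
mkdir -p pics; ls
python3 - <<'E'
from workcell import env
import cv2
for n in("scene","top"):
    im,d=env.camera(n); cv2.imwrite(f"pics/{n}0.png",im)
    c=env.get_calibration(n); print(n,c["mtx"].tolist() if hasattr(c["mtx"],'tolist') else c["mtx"],c["extrinsics"],[k for k in c])
    for q in("handle","stand","punch","ridge","punch_top","handle_mid"):
        print(q,[(round(r["p"],2),[round(float(v),3) for v in r["position"]]) for r in env.search_frame(n,q)][:4])
s=env.observe();print(s["time_s"],s["ee_pos"],s["tool_rot"],s["contact_force"],s["grip_width"])
E
```

```text
pics
scene [[400.2931984717621, 0.0, 273.99801199032925], [0.0, 400.2931984717621, 212.64890797252974], [0.0, 0.0, 1.0]] [[ 0.74747777 -0.46954535  0.46989802  1.14299098]
 [ 0.66426613  0.53391576 -0.52314862 -0.64238526]
 [-0.00524395  0.7031793   0.71099323  0.99950487]
 [ 0.          0.          0.          1.        ]] ['mtx', 'extrinsics']
handle [(0.89, [0.526, -0.014, 0.069]), (0.58, [0.359, -0.01, 0.018])]
stand [(0.86, [0.553, -0.075, 0.017])]
punch [(0.56, [0.553, -0.075, 0.015]), (0.55, [0.541, -0.074, 0.165]), (0.54, [0.696, -0.147, 0.053])]
ridge [(0.97, [0.554, -0.081, 0.018])]
punch_top [(0.68, [0.723, -0.033, 0.09])]
handle_mid [(0.65, [0.36, -0.014, 0.018]), (0.54, [0.53, -0.013, 0.066]), (0.15, [0.611, 0.461, 0.025])]
top [[446.57843251461355, 0.0, 284.6063099182925], [0.0, 446.57843251461355, 220.00037287271024], [0.0, 0.0, 1.0]] [[ 0.15388973  0.96345792 -0.2192414   0.2730318 ]
 [-0.98806379  0.15160428 -0.02731472 -0.00518178]
 [ 0.00692135  0.22082795  0.97528822  1.23682609]
 [ 0.          0.          0.          1.        ]] ['mtx', 'extrinsics']
handle [(0.96, [0.514, -0.006, 0.067]), (0.93, [0.351, -0.006, 0.021])]
stand [(0.79, [0.522, -0.067, 0.014])]
punch []
ridge [(0.71, [0.522, -0.073, 0.009])]
punch_top [(0.63, [0.518, -0.066, 0.009])]
handle_mid [(0.92, [0.518, -0.006, 0.063]), (0.6, [0.346, -0.003, 0.014])]
0.7 [0.13746979 0.60972637 0.23133361] [-2.09943664e-06  1.10670244e-01  9.93857180e-01  4.99538852e-05] [-0.7230169  -0.4582184  -0.36822647] 0.08580228424242596
```

View pics/scene0.png

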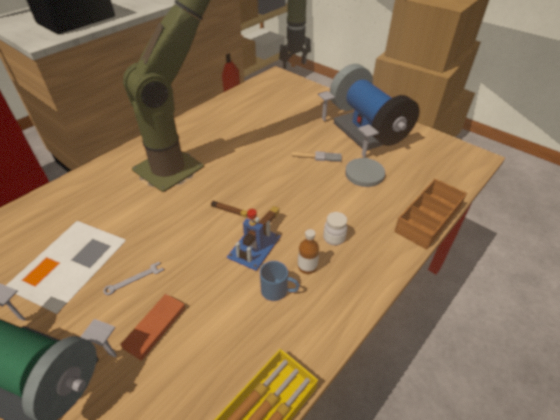

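View pics/top0.png

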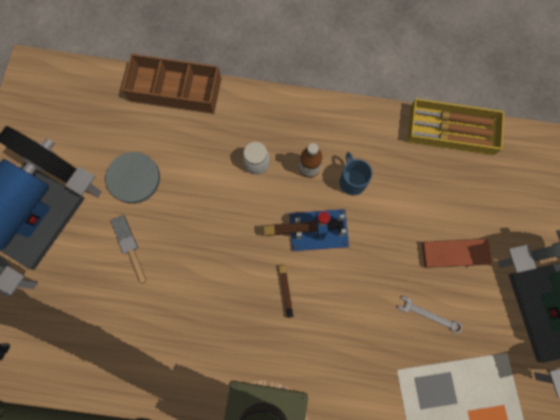

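Top view: the handle is in the blue stand at about (300,228), brass at (270,230), and the red knob is at (323,217). Candidates for the handle: the one on the stand (300,228), and a smaller loose look-alike (286,292). The chisels at (455,125) and the brush at (130,250) are also wood. I choose the one on the ridge and check it in a close crop.

```bash
cat > h.py <<'E'
from workcell import env
import cv2,numpy as np
def cloud(n):
    im,d=env.camera(n); c=env.get_calibration(n); K=np.array(c["mtx"]);E=np.array(c["extrinsics"])
    v,u=np.mgrid[:420,:560]
    p=np.stack([(u-K[0,2])/K[0,0]*d,-(v-K[1,2])/K[1,1]*d,-d],-1)
    return im,d,p@E[:3,:3].T+E[:3,3]
def proj(n,p):
    c=env.get_calibration(n); K=np.array(c["mtx"]);E=np.array(c["extrinsics"])
    q=(np.asarray(p)-E[:3,3])@E[:3,:3]
    return np.stack([K[0,0]*q[...,0]/-q[...,2]+K[0,2],K[1,1]*-q[...,1]/-q[...,2]+K[1,2]],-1)
E
python3 - <<'E'
from h import *
out=[]
for n,(x,y,w,h) in dict(top=(250,190,110,130),scene=(205,190,110,85)).items():
    im,d,P=cloud(n)
    out.append(cv2.resize(im[y:y+h,x:x+w],(390,460 if n=="top" else 300),interpolation=cv2.INTER_CUBIC))
    hsv=cv2.cvtColor(im,cv2.COLOR_BGR2HSV); H,S,V=[hsv[...,i].astype(int) for i in range(3)]
    roi=(abs(P[...,0]-.52)<.12)&(abs(P[...,1]+.06)<.2)
    red=roi&((H<6)|(H>174))&(S>150)&(V>90)&(P[...,2]>.13)
    blue=roi&(abs(H-112)<14)&(S>110)
    base=blue&(P[...,2]<.02)
    bar=roi&(P[...,2]>.045)&(P[...,2]<.11)&(H<30)
    for k,m in dict(red=red,blue=blue,base=base,bar=bar).items():
        q=P[m]
        print(n,k,m.sum(), np.round(np.median(q,0),4) if len(q) else '', np.round(np.percentile(q,[3,97],axis=0),4).tolist() if len(q) else '')
    if base.sum()>30:
        r=cv2.minAreaRect((P[base][:,:2]*1000).astype(np.float32)); print(n,'rect',r)
    if bar.sum()>30:
        r=cv2.minAreaRect((P[bar][:,:2]*1000).astype(np.float32)); print(n,'bar rect',r)
    np.savez(f"{n}0.npz",im=im,P=P)
o=np.zeros((460,790,3),np.uint8);o[:,:390]=out[0];o[:300,400:]=out[1]
cv2.imwrite("pics/c1.png",o)
E
```

```text
top red 99 [ 0.5354 -0.069   0.1645] [[0.5246, -0.0819, 0.1614], [0.5481, -0.057, 0.1688]]
top blue 1081 [ 0.5123 -0.0709  0.0113] [[0.4812, -0.141, 0.0067], [0.5896, -0.0021, 0.1131]]
top base 910 [ 0.5116 -0.0651  0.0107] [[0.4806, -0.1417, 0.0064], [0.5908, -0.0009, 0.0157]]
top bar 544 [0.5166 0.0091 0.063 ] [[0.4944, -0.0899, 0.0503], [0.5411, 0.0754, 0.0787]]
top rect ((536.2273559570312, -68.5639419555664), (104.02626037597656, 152.99119567871094), 12.533982276916504)
top bar rect ((519.7740478515625, -17.16680908203125), (40.94705581665039, 195.01373291015625), 9.657809257507324)
scene red 48 [ 0.5422 -0.0741  0.1649] [[0.5334, -0.0826, 0.1548], [0.5504, -0.0616, 0.1682]]
scene blue 43 [ 0.5816 -0.0808  0.0116] [[0.5238, -0.1407, 0.0071], [0.5943, -0.053, 0.0142]]
scene base 43 [ 0.5816 -0.0808  0.0116] [[0.5238, -0.1407, 0.0071], [0.5943, -0.053, 0.0142]]
scene bar 439 [ 0.5319 -0.0174  0.0652] [[0.4998, -0.1342, 0.0486], [0.5724, 0.0718, 0.0846]]
scene rect ((560.6787719726562, -107.25287628173828), (110.15345001220703, 68.01657104492188), 41.059722900390625)
scene bar rect ((524.1317138671875, -27.267379760742188), (54.69999694824219, 222.36514282226562), 13.603100776672363)
```

View pics/c1.png

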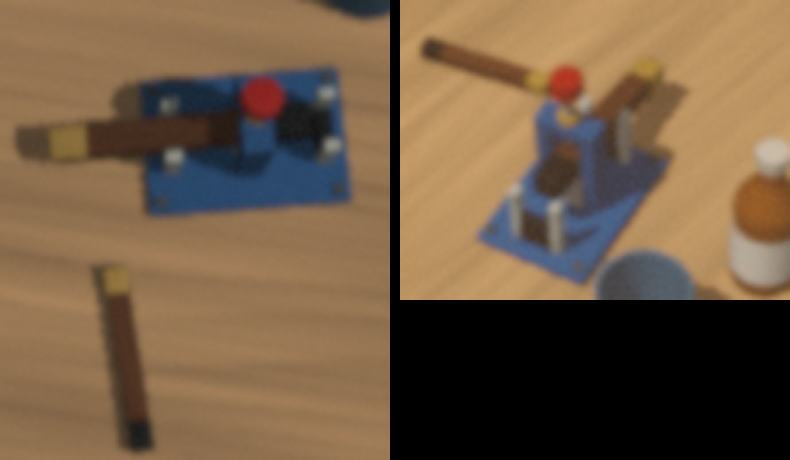

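The crop shows the large handle on the blue stand, brass end towards world +y and down, knob red over the ridge. The loose bar below it is the small look-alike. Now refine the stand pose and the handle end.

```bash
cat > fit.py <<'E'
from h import *
from scipy.optimize import minimize
z=np.load("top0.npz");im,P=z["im"],z["P"]
hsv=cv2.cvtColor(im,cv2.COLOR_BGR2HSV).astype(int);H,S,V=hsv[...,0],hsv[...,1],hsv[...,2]
roi=(abs(P[...,0]-.53)<.1)&(abs(P[...,1]+.07)<.12)
m=roi&(abs(H-112)<14)&(S>110)&(P[...,2]<.02)
k,l,st,c=cv2.connectedComponentsWithStats(m.astype(np.uint8))
hull=cv2.convexHull(np.argwhere(m)[:,::-1].astype(np.int32))
M=np.zeros((420,560),np.uint8);cv2.fillConvexPoly(M,hull,255);M=M.astype(float)/255
def R(a):return np.array([[np.cos(a),-np.sin(a)],[np.sin(a),np.cos(a)]])
def cost(v):
    c=np.array([[-55,-80],[55,-80],[55,80],[-55,80]])/1000@R(v[2]).T+v[:2]
    q=(proj("top",np.c_[c,np.full(4,.012)])+.5)*8-.5
    I=np.zeros((3360,4480),np.uint8);cv2.fillConvexPoly(I,(np.round(q*16)).astype(np.int32),255,shift=4)
    I=cv2.resize(I,(560,420),interpolation=cv2.INTER_AREA)/255.
    return abs(I-M).sum()
r=minimize(cost,[.536,-.069,.21],method="Nelder-Mead",options=dict(initial_simplex=[[.536,-.069,.21],[.541,-.069,.21],[.536,-.064,.21],[.536,-.069,.25]],maxiter=70))
print("stand",r.x,r.fun,M.sum())
c=r.x
red=((H<6)|(H>174))&(S>150)&(V>90)&(P[...,2]>.16)&roi
print("knob top",P[red].mean(0))
# handle in stand frame
Q=(P[...,:2]-c[:2])@R(c[2]);
for n in("top","scene"):
    z=np.load(n+"0.npz");im,P=z["im"],z["P"]
    Q=(P[...,:2]-c[:2])@R(c[2]); h=cv2.cvtColor(im,cv2.COLOR_BGR2HSV)
    b=(Q[...,1]>.02)&(Q[...,1]<.2)&(abs(Q[...,0])<.03)&(P[...,2]>.045)&(h[...,0]<30)
    q=np.c_[Q[b],P[b][:,2]]
    for y0 in np.arange(.02,.17,.01):
        s=q[(q[:,1]>=y0)&(q[:,1]<y0+.01)]
        if len(s):print(n,round(y0,2),len(s),np.round(np.median(s,0),4),np.round([s[:,0].min(),s[:,0].max(),s[:,1].max()],4))
E
python3 fit.py
```

```text
stand [ 0.53728352 -0.06945389  0.22941669] 237.98823529411766 1971.0
knob top [ 0.53536619 -0.06925549  0.16474151]
top 0.02 35 [-0.0021  0.0252  0.0726] [-0.0126  0.01    0.0296]
top 0.03 33 [-0.001   0.0358  0.07  ] [-0.0139  0.01    0.0398]
top 0.04 35 [-0.0016  0.045   0.0682] [-0.014   0.0089  0.05  ]
top 0.05 38 [-0.0015  0.0556  0.0678] [-0.014   0.0154  0.0598]
top 0.06 46 [-0.0029  0.0646  0.0653] [-0.0252  0.016   0.0693]
top 0.07 37 [-0.0019  0.0746  0.0642] [-0.0133  0.012   0.08  ]
top 0.08 36 [-0.0007  0.0851  0.0624] [-0.0139  0.0104  0.0899]
top 0.09 40 [-0.0043  0.0949  0.0609] [-0.0147  0.0117  0.1   ]
top 0.1 39 [-0.0038  0.1053  0.0601] [-0.0148  0.0099  0.1098]
top 0.11 37 [-0.0005  0.115   0.0584] [-0.0139  0.0108  0.1199]
top 0.12 36 [-0.0041  0.125   0.058 ] [-0.0145  0.0108  0.1299]
top 0.13 38 [-0.0037  0.1352  0.0555] [-0.0141  0.0099  0.1396]
top 0.14 38 [-0.0007  0.1448  0.0539] [-0.0144  0.012   0.1499]
top 0.15 12 [-0.0037  0.152   0.0527] [-0.0132  0.0115  0.153 ]
scene 0.04 7 [0.0111 0.0471 0.0626] [-0.011   0.0123  0.0484]
scene 0.05 54 [0.0115 0.0561 0.0663] [-0.024   0.024   0.0598]
scene 0.06 32 [0.0036 0.0645 0.0665] [-0.0229  0.0237  0.0691]
scene 0.07 16 [-0.      0.0757  0.0653] [-0.0105  0.0122  0.0791]
scene 0.08 18 [0.0059 0.0854 0.063 ] [-0.0109  0.0132  0.0898]
scene 0.09 20 [0.0046 0.0957 0.0617] [-0.0101  0.0132  0.1   ]
scene 0.1 17 [0.0016 0.1054 0.0611] [-0.0092  0.0121  0.1098]
scene 0.11 19 [0.005  0.1137 0.0604] [-0.0121  0.0144  0.1197]
scene 0.12 19 [0.003  0.1246 0.0569] [-0.0127  0.0142  0.1297]
scene 0.13 17 [0.0055 0.1342 0.0563] [-0.012   0.0128  0.1393]
scene 0.14 17 [0.0031 0.1449 0.0551] [-0.0128  0.0131  0.1494]
scene 0.15 4 [0.0006 0.1525 0.052 ] [-0.0126  0.0092  0.1553]
```

```bash
python3 -m creep '[{"dx":-0.045,"dy":-0.04,"hand":0},{"dx":-0.045,"dy":-0.04,"hand":0},{"dx":-0.045,"dy":-0.04,"hand":0},{"dx":-0.045,"dy":-0.04,"hand":0},{"dx":-0.045,"dy":-0.04,"hand":0},{"dx":-0.045,"dy":-0.04,"hand":0},{"dx":-0.045,"dy":-0.04,"hand":0},{"dx":-0.045,"dy":-0.04,"hand":0}]' 30
```

```text
invalid input
```

```bash
python3 -m creep '[{"dx":-0.045,"dy":-0.04,"dz":0.0,"wx":0.0,"wy":0.0,"wz":0.0,"hand":0.0},{"dx":-0.045,"dy":-0.04,"dz":0.0,"wx":0.0,"wy":0.0,"wz":0.0,"hand":0.0},{"dx":-0.045,"dy":-0.04,"dz":0.0,"wx":0.0,"wy":0.0,"wz":0.0,"hand":0.0},{"dx":-0.045,"dy":-0.04,"dz":0.0,"wx":0.0,"wy":0.0,"wz":0.0,"hand":0.0},{"dx":-0.045,"dy":-0.04,"dz":0.0,"wx":0.0,"wy":0.0,"wz":0.0,"hand":0.0},{"dx":-0.045,"dy":-0.04,"dz":0.0,"wx":0.0,"wy":0.0,"wz":0.0,"hand":0.0},{"dx":-0.045,"dy":-0.04,"dz":0.0,"wx":0.0,"wy":0.0,"wz":0.0,"hand":0.0},{"dx":-0.045,"dy":-0.04,"dz":0.0,"wx":0.0,"wy":0.0,"wz":0.0,"hand":0.0}]' 30
```

```text
time_s: 1.8
ee_pos: [0.4195, 0.217, 0.2316]
tool_rot: [0.0, 0.111, 0.994, 0.0]
contact_force: [0.6, 0.5, 1.1]
grip_width: 0.0
grip_force: 0.0
```

```bash
python3 -m creep '[{"dx":-0.031,"dy":-0.028,"dz":0.0,"wx":0.0,"wy":0.0,"wz":0.0,"hand":0.0},{"dx":-0.031,"dy":-0.028,"dz":0.0,"wx":0.0,"wy":0.0,"wz":0.0,"hand":0.0},{"dx":-0.031,"dy":-0.028,"dz":0.0,"wx":0.0,"wy":0.0,"wz":0.0,"hand":0.0},{"dx":0.0,"dy":0.0,"dz":0.04,"wx":0.0,"wy":0.0,"wz":-0.15,"hand":0.0},{"dx":0.0,"dy":0.0,"dz":0.04,"wx":0.0,"wy":0.0,"wz":-0.15,"hand":0.0},{"dx":0.0,"dy":0.0,"dz":0.04,"wx":0.0,"wy":0.0,"wz":-0.15,"hand":0.0},{"dx":0.0,"dy":0.0,"dz":0.04,"wx":0.0,"wy":0.0,"wz":0.0,"hand":0.0},{"dx":0.0,"dy":0.0,"dz":0.025,"wx":0.0,"wy":0.0,"wz":0.0,"hand":0.0}]'
cat > st.py <<'E'
from h import *
import sys
s=env.observe();a=.229;R=np.array([[np.cos(a),-np.sin(a)],[np.sin(a),np.cos(a)]]);c=np.array([.5365,-.0693])
from scipy.spatial.transform import Rotation as Ro
w,x,y,z=s["tool_rot"];T=Ro.from_quat([x,y,z,w]).as_matrix()
print("t",s["time_s"],"tcp stand",np.round((np.array(s["ee_pos"][:2])-c)@R,4),"z",round(s["ee_pos"][2],4),"tool y dir stand",np.round(T[:2,1]@R,3),"F stand",np.round(np.array(s["contact_force"])[:2]@R,2),round(s["contact_force"][2],2))
if len(sys.argv)>1:
    im,d,P=cloud("top");Q=(P[...,:2]-c)@R
    h=cv2.cvtColor(im,cv2.COLOR_BGR2HSV)
    b=(abs(Q[...,0])<.02)&(P[...,2]>.04)&(P[...,2]<.1)&(h[...,0]<30)&(h[...,1]>60)
    m=b&(Q[...,1]>.02)&(Q[...,1]<.17)&(abs(Q[...,0]+.0015)<.01)
    q=np.c_[Q[m],P[m][:,2]]
    s1=q[(q[:,1]>.03)&(q[:,1]<.09)]
    p=np.polyfit(s1[:,1],s1[:,2],1);print("slope",p.round(3),"z@60",np.polyval(p,.06).round(4),"n",len(s1))
    l=np.polyval(p,q[:,1]);e=q[abs(q[:,2]-l)<.006]
    print("end y",np.sort(e[:,1])[-5:].round(4))
    if len(sys.argv)>2:
        s_,_=env.camera("scene");o=np.zeros((460,790,3),np.uint8)
        o[:,:390]=cv2.resize(im[190:320,220:360],(390,460));o[:300,400:]=cv2.resize(s_[180:265,205:315],(390,300));cv2.imwrite(sys.argv[2],o)
E
python3 st.py 1
```

```text
time_s: 2.8
ee_pos: [0.4902, 0.1158, 0.0446]
tool_rot: [-0.001, -0.114, 0.993, -0.0]
contact_force: [0.3, 0.4, 0.3]
grip_width: 0.0
grip_force: 0.0
t 2.8 tcp stand [-0.0031  0.1908] z 0.0446 tool y dir stand [0.001 1.   ] F stand [0.34 0.28] 0.27
slope [-0.136  0.075] z@60 0.0667 n 167
end y [0.103  0.1031 0.1033 0.1035 0.1037]
```

```bash
python3 -m creep '[{"dx":-0.001,"dy":-0.012,"dz":0.0,"wx":0.0,"wy":0.0,"wz":0.0,"hand":0.0},{"dx":0.0,"dy":-0.006,"dz":0.0,"wx":0.0,"wy":0.0,"wz":0.0,"hand":0.0},{"dx":0.0,"dy":-0.005,"dz":0.0,"wx":0.0,"wy":0.0,"wz":0.0,"hand":0.0},{"dx":0.0,"dy":-0.005,"dz":0.0,"wx":0.0,"wy":0.0,"wz":0.0,"hand":0.0},{"dx":0.0,"dy":-0.005,"dz":0.0,"wx":0.0,"wy":0.0,"wz":0.0,"hand":0.0},{"dx":0.0,"dy":-0.005,"dz":0.0,"wx":0.0,"wy":0.0,"wz":0.0,"hand":0.0},{"dx":0.0,"dy":-0.005,"dz":0.0,"wx":0.0,"wy":0.0,"wz":0.0,"hand":0.0},{"dx":0.0,"dy":0.0,"dz":0.0,"wx":0.0,"wy":0.0,"wz":0.0,"hand":0.0}]'
python3 st.py 1 pics/s1.png
```

```text
time_s: 3.85
ee_pos: [0.502, 0.0779, 0.0473]
tool_rot: [0.002, -0.115, 0.993, 0.003]
contact_force: [-2.2, 6.6, 5.2]
grip_width: 0.0002
grip_force: 3.8
t 3.85 tcp stand [-0.0002  0.1512] z 0.0473 tool y dir stand [-0.002  1.   ] F stand [-0.64  6.89] 5.2Traceback (most recent call last):
  File "st.py", line 14, in <module>
    p=np.polyfit(s1[:,1],s1[:,2],1);print("slope",p.round(3),"z@60",np.polyval(p,.06).round(4),"n",len(s1))
    raise TypeError("expected non-empty vector for x")
TypeError: expected non-empty vector for x
```

```bash
python3 -m creep '[{"dx":0.0,"dy":0.005,"dz":0.0,"wx":0.0,"wy":0.0,"wz":0.0,"hand":0.0},{"dx":0.0,"dy":0.01,"dz":0.0,"wx":0.0,"wy":0.0,"wz":0.0,"hand":0.0},{"dx":0.0,"dy":0.015,"dz":0.0,"wx":0.0,"wy":0.0,"wz":0.0,"hand":0.0},{"dx":0.0,"dy":0.0,"dz":0.0,"wx":0.0,"wy":0.0,"wz":0.0,"hand":0.0},{"dx":0.0,"dy":0.0,"dz":0.0,"wx":0.0,"wy":0.0,"wz":0.0,"hand":0.0},{"dx":0.0,"dy":0.0,"dz":0.0,"wx":0.0,"wy":0.0,"wz":0.0,"hand":0.0},{"dx":0.0,"dy":0.0,"dz":0.0,"wx":0.0,"wy":0.0,"wz":0.0,"hand":0.0},{"dx":0.0,"dy":0.0,"dz":0.0,"wx":0.0,"wy":0.0,"wz":0.0,"hand":0.0}]'
cat > st.py <<'E'
from h import *
import sys
s=env.observe();a=.229;R=np.array([[np.cos(a),-np.sin(a)],[np.sin(a),np.cos(a)]]);c=np.array([.5365,-.0693])
print("t",s["time_s"],"tcp stand",np.round((np.array(s["ee_pos"][:2])-c)@R,4),"z",round(s["ee_pos"][2],4),"F stand",np.round(np.array(s["contact_force"])[:2]@R,2),round(s["contact_force"][2],2))
o=np.zeros((460,790,3),np.uint8)
for n in("top","scene"):
    im,d,P=cloud(n)
    if n=="top":o[:,:390]=cv2.resize(im[190:320,220:360],(390,460))
    else:o[:300,400:]=cv2.resize(im[180:265,205:315],(390,300))
    Q=(P[...,:2]-c)@R; x,y,z=Q[...,0],Q[...,1],P[...,2]; h=cv2.cvtColor(im,cv2.COLOR_BGR2HSV)
    for nm,lo,hi,col in(("+",.02,.12,h[...,0]<30),("-",-.12,-.02,h[...,2]<256)):
        m=(abs(x+(.0015 if n=="top" else -.001))<.008)&(y>lo)&(y<hi)&(z>.05)&(z<.1)&col
        q=np.c_[y[m],z[m]]
        if len(q)<15: print(n,nm,len(q));continue
        g=np.ones(len(q),bool)
        for _ in range(4): p=np.polyfit(*q[g].T,1);g=abs(q[:,1]-np.polyval(p,q[:,0]))<.004
        print(n,nm,"slope %.3f z0 %.4f n %d y %.4f..%.4f"%(*p,g.sum(),q[g,0].min(),q[g,0].max()))
if len(sys.argv)>1: cv2.imwrite(sys.argv[1],o)
E
python3 st.py pics/s1.png
```

```text
time_s: 4.9
ee_pos: [0.4945, 0.1033, 0.0463]
tool_rot: [0.0, -0.114, 0.994, -0.0]
contact_force: [-1.1, -0.2, 0.3]
grip_width: -0.0002
grip_force: 0.0
t 4.9 tcp stand [-0.0017  0.1776] z 0.0463 F stand [-1.11  0.1 ] 0.27
top + slope -0.144 z0 0.0755 n 117 y 0.0203..0.0768
top - slope -0.165 z0 0.0745 n 71 y -0.0569..-0.0215
scene + slope -0.165 z0 0.0774 n 66 y 0.0488..0.1175
scene - slope 0.165 z0 0.0873 n 34 y -0.0619..-0.0203
```

View pics/s1.png

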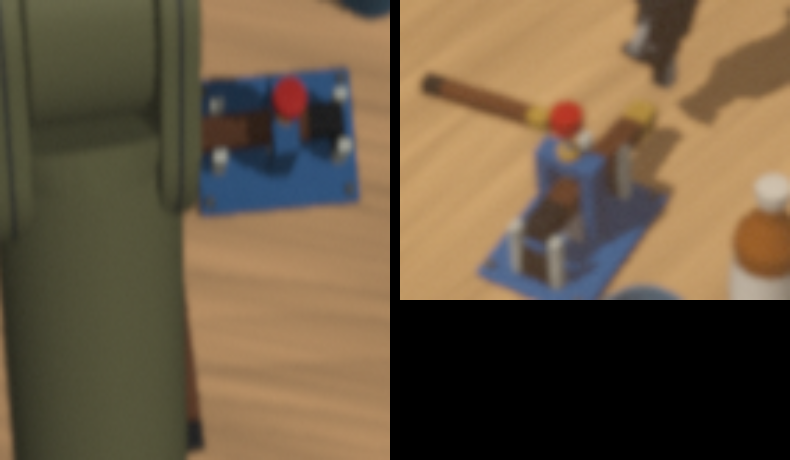

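```bash
python3 -m creep '[{"dx":0.0,"dy":-0.014,"dz":0.0,"wx":0.0,"wy":0.0,"wz":0.0,"hand":0.0},{"dx":0.0,"dy":-0.01,"dz":0.0,"wx":0.0,"wy":0.0,"wz":0.0,"hand":0.0},{"dx":0.0,"dy":-0.008,"dz":0.0,"wx":0.0,"wy":0.0,"wz":0.0,"hand":0.0},{"dx":0.0,"dy":-0.008,"dz":0.0,"wx":0.0,"wy":0.0,"wz":0.0,"hand":0.0},{"dx":0.0,"dy":0.0,"dz":0.0,"wx":0.0,"wy":0.0,"wz":0.0,"hand":0.0},{"dx":0.0,"dy":0.01,"dz":0.0,"wx":0.0,"wy":0.0,"wz":0.0,"hand":0.0},{"dx":0.0,"dy":0.0,"dz":0.0,"wx":0.0,"wy":0.0,"wz":0.0,"hand":0.0},{"dx":0.0,"dy":0.0,"dz":0.0,"wx":0.0,"wy":0.0,"wz":0.0,"hand":0.0}]'
python3 st.py
```

```text
time_s: 6.0
ee_pos: [0.5011, 0.0735, 0.0461]
tool_rot: [-0.0, -0.114, 0.994, -0.0]
contact_force: [-0.3, 0.6, 0.5]
grip_width: -0.0
grip_force: 0.0
t 6.0 tcp stand [-0.0021  0.1471] z 0.0461 F stand [-0.11  0.64] 0.53
top + 4
top - slope -0.145 z0 0.0758 n 110 y -0.0699..-0.0212
scene + slope -0.161 z0 0.0776 n 67 y 0.0512..0.1180
scene - slope -0.071 z0 0.0784 n 62 y -0.0715..-0.0211
```

```bash
python3 -m creep '[{"dx":0.0,"dy":-0.007,"dz":0.0,"wx":0.0,"wy":0.0,"wz":0.0,"hand":0.0},{"dx":0.0,"dy":-0.004,"dz":0.0,"wx":0.0,"wy":0.0,"wz":0.0,"hand":0.0},{"dx":0.0,"dy":-0.004,"dz":0.0,"wx":0.0,"wy":0.0,"wz":0.0,"hand":0.0},{"dx":0.0,"dy":0.0,"dz":0.0,"wx":0.0,"wy":0.0,"wz":0.0,"hand":0.0},{"dx":0.0,"dy":0.01,"dz":0.0,"wx":0.0,"wy":0.0,"wz":0.0,"hand":0.0},{"dx":0.0,"dy":0.0,"dz":0.0,"wx":0.0,"wy":0.0,"wz":0.0,"hand":0.0},{"dx":0.0,"dy":0.0,"dz":0.0,"wx":0.0,"wy":0.0,"wz":0.0,"hand":0.0},{"dx":0.0,"dy":0.0,"dz":0.0,"wx":0.0,"wy":0.0,"wz":0.0,"hand":0.0}]'
python3 st.py
```

```text
time_s: 7.1
ee_pos: [0.5023, 0.0688, 0.0462]
tool_rot: [-0.0, -0.113, 0.994, -0.0]
contact_force: [-1.4, -0.4, 0.9]
grip_width: 0.0001
grip_force: 0.0
t 7.1 tcp stand [-0.0019  0.1422] z 0.0462 F stand [-1.45 -0.08] 0.9
top + 0
top - slope -0.159 z0 0.0750 n 114 y -0.0748..-0.0203
scene + slope -0.135 z0 0.0758 n 68 y 0.0511..0.1198
scene - slope -0.066 z0 0.0788 n 67 y -0.0772..-0.0210
```

Still tipped, and it tracks about 5 mm per step. Continue.

```bash
python3 -m creep '[{"dx":0.0,"dy":-0.007,"dz":0.0,"wx":0.0,"wy":0.0,"wz":0.0,"hand":0.0},{"dx":0.0,"dy":-0.004,"dz":0.0,"wx":0.0,"wy":0.0,"wz":0.0,"hand":0.0},{"dx":0.0,"dy":-0.004,"dz":0.0,"wx":0.0,"wy":0.0,"wz":0.0,"hand":0.0},{"dx":0.0,"dy":0.0,"dz":0.0,"wx":0.0,"wy":0.0,"wz":0.0,"hand":0.0},{"dx":0.0,"dy":0.01,"dz":0.0,"wx":0.0,"wy":0.0,"wz":0.0,"hand":0.0},{"dx":0.0,"dy":0.0,"dz":0.0,"wx":0.0,"wy":0.0,"wz":0.0,"hand":0.0},{"dx":0.0,"dy":0.0,"dz":0.0,"wx":0.0,"wy":0.0,"wz":0.0,"hand":0.0},{"dx":0.0,"dy":0.0,"dz":0.0,"wx":0.0,"wy":0.0,"wz":0.0,"hand":0.0}]'
python3 st.py
```

```text
time_s: 8.2
ee_pos: [0.5036, 0.0649, 0.0463]
tool_rot: [0.0, -0.114, 0.993, 0.0]
contact_force: [-1.2, 2.4, 2.5]
grip_width: -0.0001
grip_force: 0.0
t 8.2 tcp stand [-0.0016  0.1381] z 0.0463 F stand [-0.57  2.61] 2.45
top + 0
top - slope 0.159 z0 0.0757 n 129 y -0.0880..-0.0203
scene + slope 0.139 z0 0.0761 n 86 y 0.0357..0.1097
scene - slope 0.142 z0 0.0757 n 93 y -0.0896..-0.0204
```

```bash
python3 -m creep '[{"dx":0.0,"dy":0.01,"dz":0.0,"wx":0.0,"wy":0.0,"wz":0.0,"hand":0.0},{"dx":0.0,"dy":0.015,"dz":0.0,"wx":0.0,"wy":0.0,"wz":0.0,"hand":0.0},{"dx":0.0,"dy":0.0,"dz":0.0,"wx":0.0,"wy":0.0,"wz":0.0,"hand":0.0},{"dx":0.0,"dy":0.0,"dz":0.0,"wx":0.0,"wy":0.0,"wz":0.0,"hand":0.0},{"dx":0.0,"dy":0.0,"dz":0.0,"wx":0.0,"wy":0.0,"wz":0.0,"hand":0.0},{"dx":0.0,"dy":0.0,"dz":0.0,"wx":0.0,"wy":0.0,"wz":0.0,"hand":0.0},{"dx":0.0,"dy":0.0,"dz":0.0,"wx":0.0,"wy":0.0,"wz":0.0,"hand":0.0},{"dx":0.0,"dy":0.0,"dz":0.0,"wx":0.0,"wy":0.0,"wz":0.0,"hand":0.0}]'
python3 st.py pics/s2.png
```

```text
time_s: 9.3
ee_pos: [0.4979, 0.0888, 0.0463]
tool_rot: [0.0, -0.114, 0.994, 0.0]
contact_force: [0.2, -0.6, 0.1]
grip_width: 0.0001
grip_force: 0.0
t 9.3 tcp stand [-0.0017  0.1628] z 0.0463 F stand [ 0.11 -0.61] 0.12
top + slope 0.128 z0 0.0756 n 62 y 0.0200..0.0507
top - slope 0.129 z0 0.0749 n 130 y -0.0883..-0.0206
scene + slope 0.153 z0 0.0752 n 85 y 0.0359..0.1085
scene - slope 0.136 z0 0.0754 n 99 y -0.0905..-0.0205
```

View pics/s2.png

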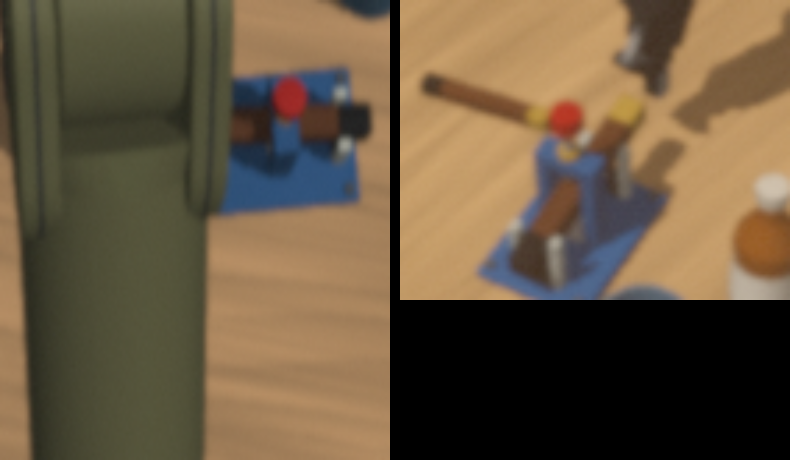

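Handle is now black-end down at mid ≈ +14 mm. Before the last push it was brass-down at ≈ +20, so the balance is near mid ≈ +17. I must push back about 3 mm from the black end. I'll use the flat side of the fingers this time, because their backs flare out with height and nudged the rising end.

Run:
```python
from h import *
print(env.observe()["qpos"].round(2) if hasattr(env.observe()["qpos"],"round") else env.observe()["qpos"])
a=.229;R=np.array([[np.cos(a),-np.sin(a)],[np.sin(a),np.cos(a)]]);c=np.array([.5365,-.0693])
for q in("mug","oil","jar"):
    r=env.search_frame("scene",q)[:1]
    for k in r:print(q,k["p"],((np.array(k["position"][:2])-c)@R).round(3))
```

```text
[-0.15  0.86 -0.19  2.05  0.54  0.28  1.  ]
mug 0.56 [ 0.136 -0.11 ]
oil 0.79 [ 0.193 -0.009]
jar 0.66 [0.215 0.138]
```

```bash
python3 -m creep '[{"dx":0.0,"dy":0.0,"dz":-0.03,"wx":0.0,"wy":0.0,"wz":0.0,"hand":0.0},{"dx":0.0,"dy":0.0,"dz":-0.026,"wx":0.0,"wy":0.0,"wz":-0.18,"hand":0.0},{"dx":0.0,"dy":0.0,"dz":-0.026,"wx":0.0,"wy":0.0,"wz":-0.18,"hand":0.0},{"dx":0.0,"dy":0.0,"dz":-0.026,"wx":0.0,"wy":0.0,"wz":-0.18,"hand":0.0},{"dx":0.0,"dy":0.0,"dz":-0.026,"wx":0.0,"wy":0.0,"wz":-0.18,"hand":0.0},{"dx":0.0,"dy":0.0,"dz":-0.026,"wx":0.0,"wy":0.0,"wz":-0.18,"hand":0.0},{"dx":0.0,"dy":0.0,"dz":-0.026,"wx":0.0,"wy":0.0,"wz":-0.18,"hand":0.0},{"dx":0.0,"dy":0.0,"dz":-0.026,"wx":0.0,"wy":0.0,"wz":-0.18,"hand":0.0}]' && python3 -m creep '[{"dx":0.0,"dy":0.0,"dz":0.0,"wx":0.0,"wy":0.0,"wz":-0.155,"hand":0.0},{"dx":0.0,"dy":0.0,"dz":0.0,"wx":0.0,"wy":0.0,"wz":-0.155,"hand":0.0},{"dx":0.048,"dy":0.0,"dz":0.0,"wx":0.0,"wy":0.0,"wz":0.0,"hand":0.0},{"dx":0.048,"dy":0.0,"dz":0.0,"wx":0.0,"wy":0.0,"wz":0.0,"hand":0.0},{"dx":0.048,"dy":0.0,"dz":0.0,"wx":0.0,"wy":0.0,"wz":0.0,"hand":0.0},{"dx":0.048,"dy":0.0,"dz":0.0,"wx":0.0,"wy":0.0,"wz":0.0,"hand":0.0},{"dx":0.048,"dy":0.0,"dz":0.0,"wx":0.0,"wy":0.0,"wz":0.0,"hand":0.0},{"dx":0.048,"dy":0.0,"dz":0.0,"wx":0.0,"wy":0.0,"wz":0.0,"hand":0.0}]'
python3 st.py
```

```text
time_s: 10.55
ee_pos: [0.4975, 0.0885, 0.2591]
tool_rot: [-0.0, -0.679, 0.734, -0.0]
contact_force: [-0.2, -0.3, -0.7]
grip_width: 0.0003
grip_force: 0.0
time_s: 11.55
ee_pos: [0.5574, -0.1823, 0.2489]
tool_rot: [0.003, 0.775, -0.631, 0.006]
contact_force: [0.6, 22.3, 22.6]
grip_width: -0.0004
grip_force: 0.0
t 11.55 tcp stand [-0.0053 -0.1148] z 0.2489 F stand [ 5.65 21.59] 22.59
top + slope 0.129 z0 0.0760 n 190 y 0.0200..0.1088
top - slope 0.126 z0 0.0745 n 137 y -0.0885..-0.0200
scene + slope 0.146 z0 0.0761 n 85 y 0.0374..0.1076
scene - slope 0.158 z0 0.0771 n 98 y -0.0893..-0.0202
```

Run:
```python
from h import *
s=env.observe();print(s["time_s"],s["contact_force"],s["ee_pos"],s["qpos"],s["qd"])
im,_=env.camera("scene");t,_=env.camera("top")
o=np.zeros((600,800,3),np.uint8);o[:,:480]=cv2.resize(im[60:320,150:358],(480,600));o[:400,480:]=cv2.resize(t[80:360,210:434],(320,400));cv2.imwrite("pics/s3.png",o)
s=env.observe();print(s["time_s"],s["contact_force"],s["ee_pos"],s["ft_torque"])
```

```text
11.65 [ 0.1176441   0.49924074 -0.95748977] [ 0.55597941 -0.18482377  0.24613621] [ 0.89371336  1.01063548 -1.46703655  1.64633928  1.02606773  1.45150131
  2.65415078] [-0.05876351 -0.05661842 -0.05013241  0.04924537 -0.07679328 -0.06229267
 -0.0013567 ]
11.75 [0.03379164 1.76875562 1.03623894] [ 0.55679205 -0.17905503  0.24927779] [ 0.03088792 -0.05297342  0.03389826]
```

View pics/s3.png

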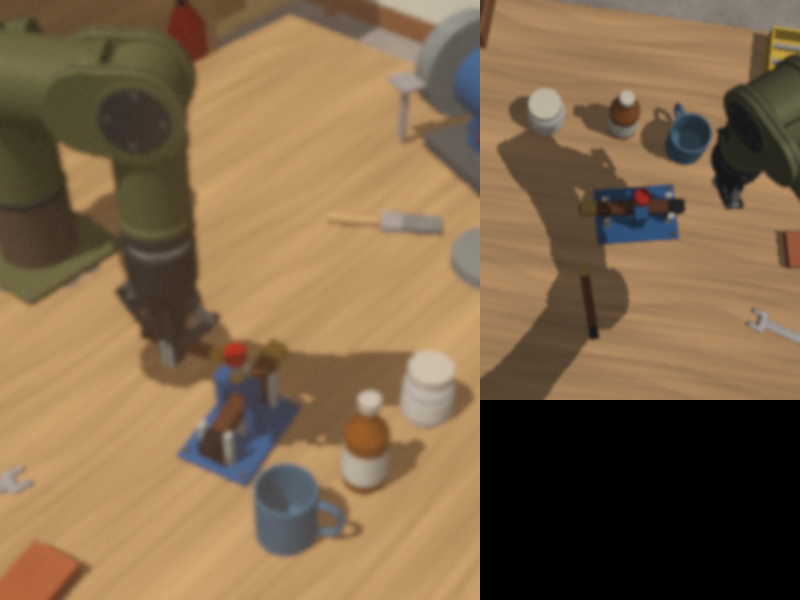

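The tool is free; joint 7 sits at its limit (2.65) because I turned the wrong way. The scene crop shows the arm clear of the stand, and the handle still has its black end down. I'll unwind with +wz, half a turn, to the equivalent orientation.

```bash
python3 -m creep '[{"dx":0.0,"dy":0.0,"dz":0.0,"wx":0.0,"wy":0.0,"wz":0.1,"hand":0.0},{"dx":0.0,"dy":0.0,"dz":0.0,"wx":0.0,"wy":0.0,"wz":0.18,"hand":0.0},{"dx":0.0,"dy":0.0,"dz":0.0,"wx":0.0,"wy":0.0,"wz":0.18,"hand":0.0},{"dx":0.0,"dy":0.0,"dz":0.0,"wx":0.0,"wy":0.0,"wz":0.18,"hand":0.0},{"dx":0.0,"dy":0.0,"dz":0.0,"wx":0.0,"wy":0.0,"wz":0.18,"hand":0.0},{"dx":0.0,"dy":0.0,"dz":0.0,"wx":0.0,"wy":0.0,"wz":0.18,"hand":0.0},{"dx":0.0,"dy":0.0,"dz":0.0,"wx":0.0,"wy":0.0,"wz":0.18,"hand":0.0},{"dx":0.0,"dy":0.0,"dz":0.0,"wx":0.0,"wy":0.0,"wz":0.18,"hand":0.0}]'; python3 -c "
from workcell import env
print(env.observe()['qpos'])"
```

```text
time_s: 12.75
ee_pos: [0.5574, -0.1767, 0.2513]
tool_rot: [0.003, -0.208, 0.978, -0.007]
contact_force: [-0.5, 0.1, 0.8]
grip_width: 0.0001
grip_force: 0.0
[ 0.82949928  0.8596781  -1.2081092   1.65309355  0.86145196  1.24383445
  1.42208534]
```

```bash
python3 -m creep '[{"dx":0.0,"dy":0.0,"dz":0.0,"wx":0.0,"wy":0.0,"wz":0.18,"hand":0.0},{"dx":0.0,"dy":0.0,"dz":0.0,"wx":0.0,"wy":0.0,"wz":0.18,"hand":0.0},{"dx":0.0,"dy":0.0,"dz":0.0,"wx":0.0,"wy":0.0,"wz":0.18,"hand":0.0},{"dx":0.0,"dy":0.0,"dz":0.0,"wx":0.0,"wy":0.0,"wz":0.18,"hand":0.0},{"dx":0.0,"dy":0.0,"dz":0.0,"wx":0.0,"wy":0.0,"wz":0.18,"hand":0.0},{"dx":0.0,"dy":0.0,"dz":0.0,"wx":0.0,"wy":0.0,"wz":0.18,"hand":0.0},{"dx":0.0,"dy":0.0,"dz":0.0,"wx":0.0,"wy":0.0,"wz":0.18,"hand":0.0},{"dx":0.0,"dy":0.0,"dz":0.0,"wx":0.0,"wy":0.0,"wz":0.18,"hand":0.0}]'
python3 - <<'E'
from h import *
from scipy.spatial.transform import Rotation as Ro
s=env.observe();print(s["qpos"].round(2))
a=.229;c=np.array([.5365,-.0693,0]);S=Ro.from_euler("z",a).as_matrix()
w,x,y,z=s["tool_rot"];T=Ro.from_quat([x,y,z,w]).as_matrix()
G=S@np.array([[0,-1,0],[-1,0,0],[0,0,-1]]).astype(float).T   # tool x->-y_s? 
for sg in(1,-1):
    G=S@np.array([[0,sg,0],[sg,0,0],[0,0,-1]],float)
    print(sg,"rotvec tool",Ro.from_matrix(T.T@G).as_rotvec().round(3))
print("stand pos",(S.T@(s["ee_pos"]-c)).round(4), "tool axes in stand\n",(S.T@T).round(3))
E
```

```text
time_s: 13.75
ee_pos: [0.5575, -0.1765, 0.2513]
tool_rot: [0.007, 0.489, 0.872, -0.004]
contact_force: [-0.2, 0.3, -0.4]
grip_width: 0.0002
grip_force: 0.0
[ 0.7   0.72 -0.86  1.66  0.64  1.05  0.18]
1 rotvec tool [0.003 0.015 0.321]
-1 rotvec tool [-0.021  0.004 -2.821]
stand pos [-0.0039 -0.1092  0.2513] tool axes in stand
 [[-0.315  0.949  0.005]
 [ 0.949  0.315 -0.014]
 [-0.015  0.    -1.   ]]
```

```bash
python3 -m creep '[{"dx":0.0,"dy":0.0,"dz":0.0,"wx":0.001,"wy":0.007,"wz":0.16,"hand":0.0},{"dx":0.0,"dy":0.0,"dz":0.0,"wx":0.001,"wy":0.008,"wz":0.16,"hand":0.0},{"dx":-0.016,"dy":0.002,"dz":0.0,"wx":0.0,"wy":0.0,"wz":0.0,"hand":0.0},{"dx":0.0,"dy":0.0,"dz":0.045,"wx":0.0,"wy":0.0,"wz":0.0,"hand":0.0},{"dx":0.0,"dy":0.0,"dz":0.045,"wx":0.0,"wy":0.0,"wz":0.0,"hand":0.0},{"dx":0.0,"dy":0.0,"dz":0.045,"wx":0.0,"wy":0.0,"wz":0.0,"hand":0.0},{"dx":0.0,"dy":0.0,"dz":0.045,"wx":0.0,"wy":0.0,"wz":0.0,"hand":0.0},{"dx":0.0,"dy":0.0,"dz":0.026,"wx":0.0,"wy":0.0,"wz":0.0,"hand":0.0}]'; python3 st.py
```

```text
time_s: 14.75
ee_pos: [0.5622, -0.1941, 0.042]
tool_rot: [-0.001, 0.619, 0.785, -0.001]
contact_force: [-0.4, -0.5, 1.1]
grip_width: 0.0001
grip_force: 0.0
t 14.75 tcp stand [-0.0033 -0.1274] z 0.042 F stand [-0.49 -0.37] 1.08
top + slope 0.118 z0 0.0766 n 173 y 0.0206..0.1086
top - slope 0.144 z0 0.0757 n 143 y -0.1168..-0.0205
scene + slope 0.148 z0 0.0757 n 83 y 0.0384..0.1061
scene - slope 0.117 z0 0.0744 n 66 y -0.0895..-0.0210
```

```bash
python3 -m creep '[{"dx":0.01,"dy":0.001,"dz":0.0,"wx":0.0,"wy":0.0,"wz":0.0,"hand":0.0},{"dx":0.008,"dy":0.0,"dz":0.0,"wx":0.0,"wy":0.0,"wz":0.0,"hand":0.0},{"dx":0.006,"dy":0.0,"dz":0.0,"wx":0.0,"wy":0.0,"wz":0.0,"hand":0.0},{"dx":0.001,"dy":0.0,"dz":0.0,"wx":0.0,"wy":0.0,"wz":0.0,"hand":0.0},{"dx":0.001,"dy":0.0,"dz":0.0,"wx":0.0,"wy":0.0,"wz":0.0,"hand":0.0},{"dx":0.001,"dy":0.0,"dz":0.0,"wx":0.0,"wy":0.0,"wz":0.0,"hand":0.0},{"dx":0.001,"dy":0.0,"dz":0.0,"wx":0.0,"wy":0.0,"wz":0.0,"hand":0.0},{"dx":0.0,"dy":0.0,"dz":0.0,"wx":0.0,"wy":0.0,"wz":0.0,"hand":0.0}]'; python3 st.py
```

```text
time_s: 15.85
ee_pos: [0.5574, -0.1678, 0.0441]
tool_rot: [0.0, 0.621, 0.784, -0.001]
contact_force: [0.8, -2.7, 0.2]
grip_width: -0.0002
grip_force: 1.6
t 15.85 tcp stand [-0.002  -0.1007] z 0.0441 F stand [ 0.15 -2.83] 0.2
top + slope 0.140 z0 0.0749 n 188 y 0.0202..0.1088
top - slope 0.145 z0 0.0752 n 135 y -0.0888..-0.0201
scene + slope 0.141 z0 0.0760 n 78 y 0.0403..0.1073
scene - slope -0.021 z0 0.0708 n 36 y -0.1129..-0.0216
```

```bash
python3 -m creep '[{"dx":0.001,"dy":0.0,"dz":0.0,"wx":0.0,"wy":0.0,"wz":0.0,"hand":0.0},{"dx":0.001,"dy":0.0,"dz":0.0,"wx":0.0,"wy":0.0,"wz":0.0,"hand":0.0},{"dx":0.001,"dy":0.0,"dz":0.0,"wx":0.0,"wy":0.0,"wz":0.0,"hand":0.0},{"dx":0.001,"dy":0.0,"dz":0.0,"wx":0.0,"wy":0.0,"wz":0.0,"hand":0.0},{"dx":0.0,"dy":0.0,"dz":0.0,"wx":0.0,"wy":0.0,"wz":0.0,"hand":0.0},{"dx":0.0,"dy":0.0,"dz":0.0,"wx":0.0,"wy":0.0,"wz":0.0,"hand":0.0},{"dx":0.0,"dy":0.0,"dz":0.0,"wx":0.0,"wy":0.0,"wz":0.0,"hand":0.0},{"dx":0.0,"dy":0.0,"dz":0.0,"wx":0.0,"wy":0.0,"wz":0.0,"hand":0.0}]'; python3 st.py
```

```text
time_s: 16.95
ee_pos: [0.5567, -0.1648, 0.0444]
tool_rot: [0.001, 0.621, 0.784, -0.001]
contact_force: [1.7, -6.2, 1.9]
grip_width: -0.0001
grip_force: 3.1
t 16.95 tcp stand [-0.002  -0.0976] z 0.0444 F stand [ 0.22 -6.4 ] 1.92
top + slope 0.133 z0 0.0757 n 186 y 0.0208..0.1115
top - slope 0.160 z0 0.0762 n 132 y -0.0862..-0.0204
scene + slope 0.152 z0 0.0754 n 90 y 0.0364..0.1093
scene - slope -0.017 z0 0.0713 n 28 y -0.1087..-0.0215
```

```bash
python3 -m creep '[{"dx":-0.004,"dy":0.0,"dz":0.0,"wx":0.0,"wy":0.0,"wz":0.0,"hand":0.0},{"dx":-0.008,"dy":0.0,"dz":0.0,"wx":0.0,"wy":0.0,"wz":0.0,"hand":0.0},{"dx":-0.012,"dy":0.0,"dz":0.0,"wx":0.0,"wy":0.0,"wz":0.0,"hand":0.0},{"dx":0.0,"dy":0.0,"dz":0.0,"wx":0.0,"wy":0.0,"wz":0.0,"hand":0.0},{"dx":0.0,"dy":0.0,"dz":0.0,"wx":0.0,"wy":0.0,"wz":0.0,"hand":0.0},{"dx":0.0,"dy":0.0,"dz":0.0,"wx":0.0,"wy":0.0,"wz":0.0,"hand":0.0},{"dx":0.0,"dy":0.0,"dz":0.0,"wx":0.0,"wy":0.0,"wz":0.0,"hand":0.0},{"dx":0.0,"dy":0.0,"dz":0.0,"wx":0.0,"wy":0.0,"wz":0.0,"hand":0.0}]'; python3 st.py
```

```text
time_s: 18.05
ee_pos: [0.5619, -0.1858, 0.0441]
tool_rot: [-0.0, 0.62, 0.784, -0.0]
contact_force: [-0.4, 0.1, -0.1]
grip_width: -0.0
grip_force: 0.0
t 18.05 tcp stand [-0.0018 -0.1192] z 0.0441 F stand [-0.41  0.23] -0.13
top + slope 0.018 z0 0.0752 n 195 y 0.0205..0.1160
top - slope 0.033 z0 0.0753 n 135 y -0.1089..-0.0201
scene + slope 0.046 z0 0.0763 n 85 y 0.0412..0.1122
scene - slope 0.065 z0 0.0756 n 57 y -0.0839..-0.0201
```

Near level and likely rocking. Wait 3 s, looking each time.

```bash
for i in 1 2 3; do python3 -m creep '[{"dx":0.0,"dy":0.0,"dz":0.0,"wx":0.0,"wy":0.0,"wz":0.0,"hand":0.0},{"dx":0.0,"dy":0.0,"dz":0.0,"wx":0.0,"wy":0.0,"wz":0.0,"hand":0.0},{"dx":0.0,"dy":0.0,"dz":0.0,"wx":0.0,"wy":0.0,"wz":0.0,"hand":0.0},{"dx":0.0,"dy":0.0,"dz":0.0,"wx":0.0,"wy":0.0,"wz":0.0,"hand":0.0},{"dx":0.0,"dy":0.0,"dz":0.0,"wx":0.0,"wy":0.0,"wz":0.0,"hand":0.0},{"dx":0.0,"dy":0.0,"dz":0.0,"wx":0.0,"wy":0.0,"wz":0.0,"hand":0.0},{"dx":0.0,"dy":0.0,"dz":0.0,"wx":0.0,"wy":0.0,"wz":0.0,"hand":0.0},{"dx":0.0,"dy":0.0,"dz":0.0,"wx":0.0,"wy":0.0,"wz":0.0,"hand":0.0}]' >/dev/null; python3 st.py; done
```

```text
t 19.15 tcp stand [-0.0018 -0.1194] z 0.044 F stand [-0.85 -0.75] -0.25
top + slope 0.026 z0 0.0749 n 197 y 0.0201..0.1144
top - slope 0.058 z0 0.0764 n 132 y -0.1086..-0.0200
scene + slope 0.031 z0 0.0754 n 74 y 0.0421..0.1147
scene - slope 0.085 z0 0.0777 n 54 y -0.0840..-0.0209
t 20.25 tcp stand [-0.0018 -0.1194] z 0.044 F stand [0.73 0.36] 0.19
top + slope -0.005 z0 0.0747 n 201 y 0.0201..0.1164
top - slope -0.002 z0 0.0743 n 132 y -0.1086..-0.0203
scene + slope -0.008 z0 0.0761 n 76 y 0.0410..0.1146
scene - slope 0.023 z0 0.0757 n 52 y -0.0845..-0.0227
t 21.35 tcp stand [-0.0018 -0.1195] z 0.044 F stand [ 0.29 -0.68] 0.24
top + slope 0.004 z0 0.0746 n 195 y 0.0200..0.1144
top - slope 0.020 z0 0.0752 n 129 y -0.1086..-0.0205
scene + slope -0.011 z0 0.0766 n 74 y 0.0430..0.1152
scene - slope 0.060 z0 0.0778 n 55 y -0.0857..-0.0200
```

```bash
python3 -m creep '[{"dx":0.0,"dy":0.0,"dz":-0.04,"wx":0.0,"wy":0.0,"wz":0.0,"hand":0.0},{"dx":0.0,"dy":0.0,"dz":-0.05,"wx":0.0,"wy":0.0,"wz":0.0,"hand":0.0},{"dx":0.0,"dy":0.0,"dz":-0.05,"wx":0.0,"wy":0.0,"wz":0.0,"hand":0.0},{"dx":0.0,"dy":0.0,"dz":-0.04,"wx":0.0,"wy":0.0,"wz":0.0,"hand":0.0},{"dx":0.045,"dy":0.002,"dz":0.0,"wx":0.0,"wy":0.0,"wz":0.0,"hand":0.0},{"dx":0.045,"dy":0.0,"dz":0.0,"wx":0.0,"wy":0.0,"wz":0.0,"hand":0.0},{"dx":0.03,"dy":0.0,"dz":0.0,"wx":0.0,"wy":0.0,"wz":0.0,"hand":0.0},{"dx":0.0,"dy":0.0,"dz":0.0,"wx":0.0,"wy":0.0,"wz":0.0,"hand":0.0}]'; python3 st.py pics/s4.png
```

```text
time_s: 22.45
ee_pos: [0.536, -0.0658, 0.2247]
tool_rot: [-0.001, 0.618, 0.786, 0.0]
contact_force: [0.0, -1.1, -0.3]
grip_width: -0.0001
grip_force: 0.0
t 22.45 tcp stand [0.0003 0.0035] z 0.2247 F stand [-0.23 -1.07] -0.32
top + slope 0.014 z0 0.0742 n 191 y 0.0202..0.1162
top - slope 0.002 z0 0.0746 n 74 y -0.0826..-0.0437
scene + slope -0.003 z0 0.0763 n 76 y 0.0444..0.1140
scene - slope 0.037 z0 0.0773 n 88 y -0.0858..-0.0208
```

View pics/s4.png

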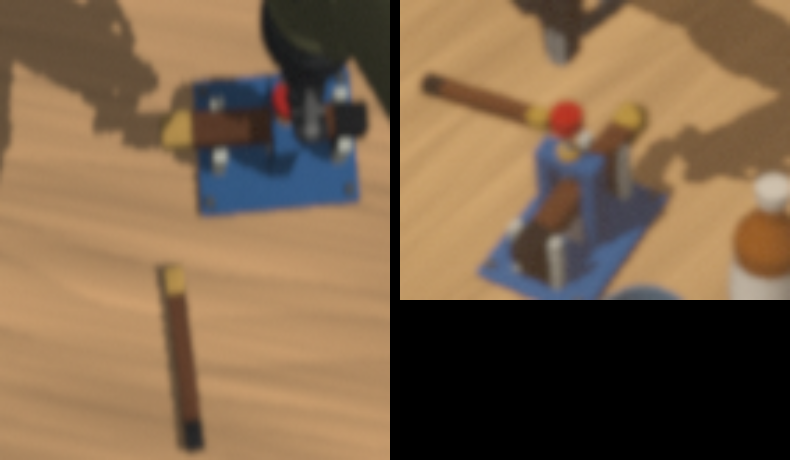

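Run:
```python
from h import *
s=env.observe();p=np.array(s["ee_pos"]);print(p)
for n,(x,y,w,h,W,Hh) in dict(top=(220,190,140,130,390,460),scene=(205,180,110,85,390,300)).items():
    for q in(p,p+[0,0,.03],[.5365,-.0693,.166],[.5365,-.0693,.05]):
        u=proj(n,q);print(n,u.round(1),"crop",((u-[x,y])*[W/w,Hh/h]).round(0)+([0,0] if n=="top" else [400,0]))
im,d,P=cloud("top");hs=cv2.cvtColor(im,cv2.COLOR_BGR2HSV)
m=((hs[...,0]<6)|(hs[...,0]>174))&(hs[...,1]>150)&(P[...,2]>.14);v=np.argwhere(m&(abs(P[...,0]-.53)<.06)&(abs(P[...,1]+.07)<.06));print("red px",v.mean(0)[::-1],v.min(0)[::-1],v.max(0)[::-1])
f=(P[...,2]>.205)&(abs(P[...,0]-.536)<.05)&(abs(P[...,1]+.07)<.06)&(P[...,2]<.25);print("tip cloud",np.median(P[f],0),f.sum(),P[f].min(0),P[f].max(0))
im,d,P=cloud("scene")
f=(P[...,2]>.215)&(abs(P[...,0]-.536)<.05)&(abs(P[...,1]+.07)<.06)&(P[...,2]<.25);print("tip cloud",np.median(P[f],0),f.sum(),P[f].min(0),P[f].max(0))
```

```text
[ 0.53650217 -0.06963084  0.22404873]
top [326.2 211.3] crop [296.  75.]
top [327.5 208.1] crop [299.  64.]
top [323.8 216.9] crop [289.  95.]
top [319.8 226.6] crop [278. 130.]
scene [249.8 196.7] crop [559.  59.]
scene [249.2 188.8] crop [557.  31.]
scene [250.8 211.1] crop [562. 110.]
scene [252.5 237.1] crop [568. 201.]
red px [321.52459016 218.16393443] [318 213] [325 223]
tip cloud [ 0.5275297  -0.0624079   0.23469866] 8 [ 0.52105794 -0.06655021  0.22605853] [ 0.53100133 -0.05969908  0.24838774]
tip cloud [ 0.54339182 -0.07805074  0.23904325] 61 [ 0.52287062 -0.08437082  0.2244551 ] [ 0.55213223 -0.06233245  0.24981939]
```

```bash
python3 -m creep '[{"dx":0.0,"dy":0.0,"dz":0.02,"wx":0.0,"wy":0.0,"wz":0.0,"hand":0.0},{"dx":0.0,"dy":0.0,"dz":0.02,"wx":0.0,"wy":0.0,"wz":0.0,"hand":0.0},{"dx":0.0,"dy":0.0,"dz":0.012,"wx":0.0,"wy":0.0,"wz":0.0,"hand":0.0},{"dx":0.0,"dy":0.0,"dz":0.004,"wx":0.0,"wy":0.0,"wz":0.0,"hand":0.0},{"dx":0.0,"dy":0.0,"dz":0.004,"wx":0.0,"wy":0.0,"wz":0.0,"hand":0.0},{"dx":0.0,"dy":0.0,"dz":0.002,"wx":0.0,"wy":0.0,"wz":0.0,"hand":0.0},{"dx":0.0,"dy":0.0,"dz":0.0,"wx":0.0,"wy":0.0,"wz":0.0,"hand":0.0},{"dx":0.0,"dy":0.0,"dz":0.0,"wx":0.0,"wy":0.0,"wz":0.0,"hand":0.0}]'; python3 st.py pics/s5.png
```

```text
time_s: 23.65
ee_pos: [0.5366, -0.0691, 0.1625]
tool_rot: [-0.0, 0.621, 0.784, -0.0]
contact_force: [0.2, -1.4, 2.3]
grip_width: -0.0003
grip_force: 1.3
t 23.65 tcp stand [0.0002 0.0002] z 0.1625 F stand [-0.14 -1.44] 2.26
top + slope 0.002 z0 0.0746 n 191 y 0.0200..0.1144
top - slope -0.016 z0 0.0736 n 97 y -0.0815..-0.0352
scene + slope -0.007 z0 0.0766 n 84 y 0.0420..0.1149
scene - slope 0.030 z0 0.0763 n 85 y -0.0837..-0.0201
```

View pics/s5.png

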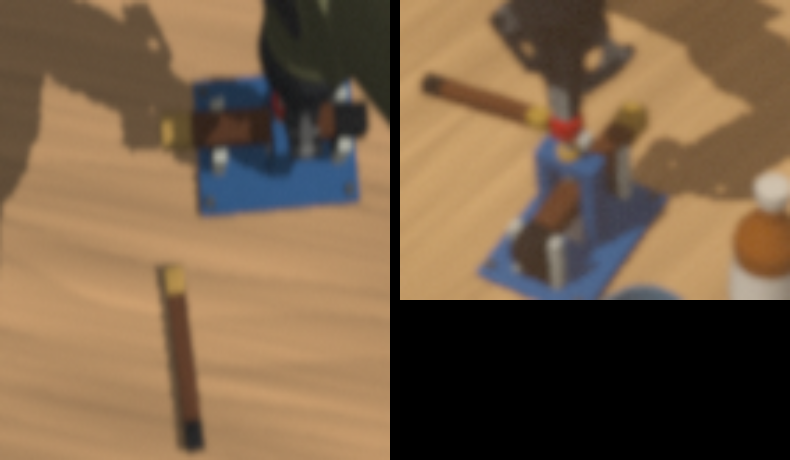

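```bash
python3 -m creep '[{"dx":0.0,"dy":0.0,"dz":0.002,"wx":0.0,"wy":0.0,"wz":0.0,"hand":0.0},{"dx":0.0,"dy":0.0,"dz":0.002,"wx":0.0,"wy":0.0,"wz":0.0,"hand":0.0},{"dx":0.0,"dy":0.0,"dz":0.0015,"wx":0.0,"wy":0.0,"wz":0.0,"hand":0.0},{"dx":0.0,"dy":0.0,"dz":0.001,"wx":0.0,"wy":0.0,"wz":0.0,"hand":0.0},{"dx":0.0,"dy":0.0,"dz":0.001,"wx":0.0,"wy":0.0,"wz":0.0,"hand":0.0},{"dx":0.0,"dy":0.0,"dz":0.001,"wx":0.0,"wy":0.0,"wz":0.0,"hand":0.0},{"dx":0.0,"dy":0.0,"dz":0.0,"wx":0.0,"wy":0.0,"wz":0.0,"hand":0.0},{"dx":0.0,"dy":0.0,"dz":0.0,"wx":0.0,"wy":0.0,"wz":0.0,"hand":0.0}]'; python3 st.py
```

```text
time_s: 24.75
ee_pos: [0.5367, -0.069, 0.1557]
tool_rot: [0.001, 0.621, 0.784, -0.0]
contact_force: [-4.8, -4.2, 20.9]
grip_width: -0.0001
grip_force: 10.8
t 24.75 tcp stand [0.0003 0.0002] z 0.1557 F stand [-5.57 -2.97] 20.94
top + slope 0.002 z0 0.0747 n 203 y 0.0201..0.1164
top - slope 0.002 z0 0.0744 n 98 y -0.0835..-0.0325
scene + slope -0.027 z0 0.0782 n 71 y 0.0400..0.1145
scene - slope 0.017 z0 0.0762 n 90 y -0.0856..-0.0201
```

Pressed to about 21 N (firm enough) with the handle still level. Retract straight up.

```bash
python3 -m creep '[{"dx":0.0,"dy":0.0,"dz":-0.002,"wx":0.0,"wy":0.0,"wz":0.0,"hand":0.0},{"dx":0.0,"dy":0.0,"dz":-0.003,"wx":0.0,"wy":0.0,"wz":0.0,"hand":0.0},{"dx":0.0,"dy":0.0,"dz":-0.005,"wx":0.0,"wy":0.0,"wz":0.0,"hand":0.0},{"dx":0.0,"dy":0.0,"dz":-0.01,"wx":0.0,"wy":0.0,"wz":0.0,"hand":0.0},{"dx":0.0,"dy":0.0,"dz":-0.02,"wx":0.0,"wy":0.0,"wz":0.0,"hand":0.0},{"dx":0.0,"dy":0.0,"dz":-0.03,"wx":0.0,"wy":0.0,"wz":0.0,"hand":0.0},{"dx":0.0,"dy":0.0,"dz":-0.03,"wx":0.0,"wy":0.0,"wz":0.0,"hand":0.0},{"dx":0.0,"dy":0.0,"dz":0.0,"wx":0.0,"wy":0.0,"wz":0.0,"hand":0.0}]'; python3 st.py
for i in 1 2 3; do python3 -m creep '[{"dx":0.0,"dy":0.0,"dz":0.0,"wx":0.0,"wy":0.0,"wz":0.0,"hand":0.0},{"dx":0.0,"dy":0.0,"dz":0.0,"wx":0.0,"wy":0.0,"wz":0.0,"hand":0.0},{"dx":0.0,"dy":0.0,"dz":0.0,"wx":0.0,"wy":0.0,"wz":0.0,"hand":0.0},{"dx":0.0,"dy":0.0,"dz":0.0,"wx":0.0,"wy":0.0,"wz":0.0,"hand":0.0},{"dx":0.0,"dy":0.0,"dz":0.0,"wx":0.0,"wy":0.0,"wz":0.0,"hand":0.0},{"dx":0.0,"dy":0.0,"dz":0.0,"wx":0.0,"wy":0.0,"wz":0.0,"hand":0.0},{"dx":0.0,"dy":0.0,"dz":0.0,"wx":0.0,"wy":0.0,"wz":0.0,"hand":0.0},{"dx":0.0,"dy":0.0,"dz":0.0,"wx":0.0,"wy":0.0,"wz":0.0,"hand":0.0}]' >/dev/null; done; python3 st.py pics/s6.png
```

```text
time_s: 25.85
ee_pos: [0.5375, -0.0675, 0.2557]
tool_rot: [0.001, 0.62, 0.784, 0.002]
contact_force: [0.3, 0.6, -0.1]
grip_width: -0.0001
grip_force: 0.0
t 25.85 tcp stand [0.0014 0.0015] z 0.2557 F stand [0.48 0.55] -0.12
top + slope -0.001 z0 0.0750 n 199 y 0.0202..0.1162
top - slope 0.002 z0 0.0746 n 77 y -0.0833..-0.0216
scene + slope -0.006 z0 0.0763 n 78 y 0.0429..0.1147
scene - slope 0.033 z0 0.0769 n 93 y -0.0844..-0.0217
t 28.95 tcp stand [0.0001 0.0005] z 0.2536 F stand [-0.39  0.21] -0.7
top + slope -0.006 z0 0.0750 n 197 y 0.0200..0.1164
top - slope -0.003 z0 0.0739 n 67 y -0.0834..-0.0298
scene + slope -0.007 z0 0.0759 n 77 y 0.0406..0.1151
scene - slope 0.044 z0 0.0775 n 89 y -0.0843..-0.0202
```

View pics/s6.png

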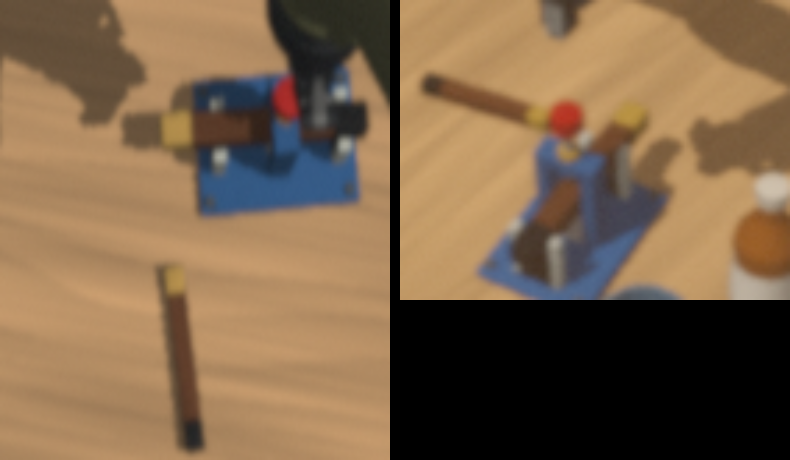

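The knob at crop position (566,118) is back up, the handle is level, and the gripper is clear above.

```bash
python3 -c "
from workcell import env
print(env.finish_job())"
```

```text
the job is handed in; nothing more can be done
None
```

The job is handed in at about 29 s: the handle rests level and still on the ridge, the punch was pressed to about 21 N (more than the 8–10 N asked) and sprang back, nothing was seen to be disturbed, and the arm is clear, though joint 7 came right up to its range limit once (2.654 of 2.66) before I unwound it.

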